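Turn the fume extraction over to the soldering hearth

TASK

Both blast gates of the fume extractor have been left part open; give the soldering hearth all the draught. Hook a fingertip behind the lip of the gate that serves the hearth and draw its blade out until it is fully open, and with a fingertip push the pickle pot's gate fully shut. Only hook and push: do not pinch the blades or force them against their stops, and leave the loose things standing where they are.

Things in the scene. Friction and masses are not known exactly. Their poses are not given: they have to be found in the camera images.
- extractor: bench fume extractor, fixed: 76 mm duct lying left-right, axis 85 mm up; a tee to the grey fan box behind. Origin: on the bench under the tee; x back to the box, y left along the duct. At y = 140 and -140 mm a blast gate: housing 120 (x) x 24 x 120 mm, top 145 mm up, its blade's lip towards the robot; it controls the flared mouth on its own side (y = 380 or -380, x = -125 mm)
- gate_left (a joint): opening of the left (extractor +y) blast gate, m: 0 = shut (blade fully home in its housing), 0.080 = fully open at its stop; the blade slides level along the extractor's -x (towards the robot) as it opens, with about 4 N of friction plus slight damping, and stays where it is left
- gate_right (a joint): opening of the right (extractor -y) blast gate, m: 0 = shut (blade fully home in its housing), 0.080 = fully open at its stop; the blade slides level along the extractor's -x (towards the robot) as it opens, with about 4 N of friction plus slight damping, and stays where it is left
- lip_left (a point): middle (width and thickness) of the top edge, 131 mm up, of the left gate blade's lip: a sheet-steel flange 5 thick, 40 wide, 92 mm tall, bent square off the blade's front end to extractor +y. The upright blade, 3 mm thick, runs back (+x) from the lip 18.5 mm to the -y side of this point. Free gap behind the lip, beside the blade, to the housing: 35 mm plus the opening. Axes as the extractor's
- lip_right (a point): middle (width and thickness) of the top edge, 131 mm up, of the right gate blade's lip: a sheet-steel flange 5 thick, 40 wide, 92 mm tall, bent square off the blade's front end to extractor +y. The upright blade, 3 mm thick, runs back (+x) from the lip 18.5 mm to the -y side of this point. Free gap behind the lip, beside the blade, to the housing: 35 mm plus the opening. Axes as the extractor's
- hearth: soldering hearth, fixed: dark iron turntable pan 200 mm across carrying pale fire bricks, 99 mm tall overall; it stands before one of the two mouths, left or right. Origin: centre of its underside
- pickle_pot: pickle pot, fixed: round black electric pot 172 mm across with white rim and glass lid, 158 mm tall to its knob; it stands before the other mouth. Origin: centre of its underside
- flux_jar: screw-top jar, 54 mm across, 65 mm tall, between the two gates; loose, a bystander. Origin: centre of its underside
- quench_bowl: small copper bowl, 96 mm across, 50 mm tall, on the robot's side of the jar; loose, a bystander. Origin: centre of its underside
- crucible: shallow fire-clay melting dish, 64 mm across, 22 mm tall, with a stub at the side; loose, a bystander. Origin: centre of its underside
- bench_block: steel bench block, 60 x 60 x 19 mm; loose, a bystander. Origin: centre of its underside
- solder_tin: shallow round tin with lid, 36 mm across, 18 mm tall, between the jar and the left gate; loose, a bystander. Origin: centre of its underside

How it is judged:
At the end, for the whole second after the job is handed in: the gate on the hearth's side is open to within 7 mm of its 80 mm stop, the gate on the pickle pot's side is shut to within 6 mm, both at rest, and every loose thing is within 30 mm of where it stood (((y of hearth in the frame of extractor above 0 m and value of joint gate_left above 0.073 m and value of joint gate_right below 0.006 m) or (y of hearth in the frame of extractor below 0 m and value of joint gate_right above 0.073 m and value of joint gate_left below 0.006 m)) and velocity of joint gate_left between -0.005 and 0.005 m/s and velocity of joint gate_right between -0.005 and 0.005 m/s and distance of each of flux_jar, quench_bowl, crucible, bench_block, solder_tin from where it was at the start of the episode below 0.03 m); the robot touches nothing.
It fails at once if a loose thing is shifted by more than 30 mm (distance of any of flux_jar, quench_bowl, crucible, bench_block, solder_tin from where it was at the start of the episode above 0.03 m).
It fails at once if a loose thing is lifted (height (world z) of any of flux_jar, quench_bowl, crucible, bench_block, solder_tin above 0.012 m).
It fails at once if a blade or its lip is pinched: fingers pressing on opposite faces at once ((contact force between the fingers and gate_left_c0 above 2 N and contact force between the fingers and gate_left_c1 above 2 N) or (contact force between the fingers and gate_left_c2 above 2 N and contact force between the fingers and gate_left_c3 above 2 N) or (contact force between the fingers and gate_right_c0 above 2 N and contact force between the fingers and gate_right_c1 above 2 N) or (contact force between the fingers and gate_right_c2 above 2 N and contact force between the fingers and gate_right_c3 above 2 N)).
It fails at once if a blade is forced: over 40 N from the fingers (contact force between the fingers and gate_left above 40 N or contact force between the fingers and gate_right above 40 N).
It also fails if it takes over 40 s, if anything falls off the work surface, if the arm or the gripper's body presses on something with over 40 N, if the wrist force passes 120 N, or if a joint passes its speed limit or range.

ROBOT

A 6-joint arm with a two-finger parallel gripper is mounted at the origin on the work surface. World frame = base frame: x ahead of the robot, y to its left, z up, the work surface at z = 0. Lengths are in m, angles in rad, forces in N, time in s.
With the tool pointing down it reaches from about 0.275 to 0.75 m from the base axis. Payload 10.2 kg.
Tool frame: the origin (TCP) lies on the centre line of the jaws, within the pads' length; the fingertips stand ahead of it and the grasp point (between the pads) lies 11 mm behind it (ctrl.tip_reach is the z of the fingertips in the tool frame, in m); z points along the fingers, y is the line along which they close (so a half turn about z gives the same grasp; the last joint's range is limited). The gripper opens to 85 mm and grips with 20 to 120 N. Pads are 22 mm wide; open, the fingers measure 114 mm over their backs; the gripper's body (76 mm by 85 mm) begins 54 mm behind the grasp point. The pads swing forward as they close: fully open they stand 13 mm farther back than shut.
Start: joints at [1.066, 0.313, 1.498, -0, 1.331, -0.223], TCP at [0.146, 0.504, 0.239] pointing down, gripper open.
Joint ranges: [-2.94, 2.94], [-0.97, 2.17], [0.19, 2.56], [-1.23, 4.37], [0.02, 3.11], [-2.88, 2.88]. Speed limits (rad/s): [2.39, 2.39, 3.01, 3.14, 3.14, 3.14].

INTERFACE

Orientations are given as a 3x3 rotation matrix whose columns are the frame's x, y, z axes.
In Python, from plant import ctrl gives the robot as it stands.
- The arm moves only by the tool arm_command, never from a script. Its argument "commands" is text: rows parted by semicolons, each of 7 numbers parted by spaces: the finger opening in mm, from 0 to 85.4, then the shift along the world's x, y, z normalised to -1 to 1, where 1 is 0.5 m, then the turn, a rotation vector about the world's x, y, z normalised to -1 to 1, where 1 is 180 degrees. In form: claw x y z wx wy wz; .... A call has 1 to 8 rows; each row is the pose to reach, as a shift and turn from the pose commanded when the call began, turning the shorter way round; what a row does not reach only later rows make up. A row lasts 1/8 s, in which the tool goes at most 62.5 mm and 10.7 degrees, less where a joint would pass 70% of its speed; a pose out of reach is approached as far as the arm can. A call with a number of a shift or a turn outside -1 to 1 is refused whole. A call with a gripper value outside its range is refused whole. The fingers move at their own pace and stop on an object; "grip_force" is the grip in N (left out, the last holds). Time passes only in rows, so rows that repeat a pose let the fingers close. It gives the time, the measured TCP pose, the force, the opening and the grip force at its end, in the units of the state.
- ctrl.state(): the state, without advancing time (a new reading comes with each control period).
- ctrl.read_camera(name): name is "scene" or "top"; returns the picture (420x560x3 uint8, red, green, blue); there is no depth.
- ctrl.calibration(name): a dict with "mtx" (3x3 intrinsics, pixels), "position" and "rotation" of the camera in the world. Camera axes: x right, y down, z forward; pixel columns grow to the right and rows downward; lengths in m; the calibration is good to about 2 mm. A picture is of the moment at which its call begins. calibration takes no time and is no camera call.
- ctrl.sign_off(): hands the job in; it is judged then, once.
The state is a dict: "clock": time; "joints": joint angles; "joint_velocities": joint speeds; "effort": joint torques, N m; "tool_pos": TCP position; "ee_rot": TCP orientation; "ft_force": force on the tool from outside, world axes, zero at the start; "moment": the same for the moment, N m; "opening": opening from 0.0 (shut) to 1.0 (fully open); "grasp_force": force on a finger pad.
Only numpy, scipy, OpenCV 4.12 (cv2) and the standard library are available. Lean on these libraries where they do the work, as an engineer would, in place of code of your own. Each camera call takes 0.05 s, during which the arm holds its last target. There are 200 camera calls.

## Working session

There is one attempt and no reset: what is moved stays moved. The work goes in short steps, Python scripts to look and compute and a tool call to move; the robot and the scene stay as the last step left them, time stands still between calls to the robot, and variables do not carry over. Pictures are saved under pics/ and viewed, at most 10 in all, crops included, and the job is handed in when it is done.

Besides the shell and the picture viewer there is one more tool, called after "Call:" as name(argument=value, ...) on one line, values as JSON. arm_command: Moves the arm, as the interface text tells. Scaled input: -1 to 1 covers 0.5 m each way for a shift and 180 degrees each way for a turn. Its arguments: {"type":"object","properties":{"commands":{"type":"string"},"grip_force":{"type":"number"}},"required":["commands"]}

```bash
ls; mkdir -p pics
python3 - <<'E'
from plant import ctrl
import cv2
for n in("scene","top"):
    cv2.imwrite(f"pics/{n}0.png",cv2.cvtColor(ctrl.read_camera(n),cv2.COLOR_RGB2BGR)); print(n,ctrl.calibration(n))
s=ctrl.state();print(s,ctrl.tip_reach)
E
```

```text
pics
scene {'mtx': array([[487.7894641 ,   0.        , 280.59795141],
       [  0.        , 487.7894641 , 207.54261074],
       [  0.        ,   0.        ,   1.        ]]), 'position': array([1.2765299 , 0.53040344, 0.964586  ]), 'rotation': array([[-0.60545615,  0.56667423, -0.55884092],
       [ 0.79582734,  0.42308906, -0.43319106],
       [-0.00903873, -0.70701907, -0.70713672]])}
top {'mtx': array([[427.79428351,   0.        , 290.43814181],
       [  0.        , 427.79428351, 209.6268404 ],
       [  0.        ,   0.        ,   1.        ]]), 'position': array([ 0.4154666 , -0.01870033,  1.10087972]), 'rotation': array([[-0.02192779, -0.98855459,  0.14926148],
       [-0.99922923,  0.02653272,  0.02893012],
       [-0.03255932, -0.14851206, -0.98837445]])}
{'clock': 0.1, 'joints': array([ 1.06561456e+00,  3.13402353e-01,  1.49836266e+00,  2.46979540e-05,
        1.33102515e+00, -2.23376845e-01]), 'joint_velocities': array([-0.00061614, -0.00175354, -0.00023654, -0.00219289,  0.00145077,
        0.00084682]), 'effort': array([ 2.32611041e-03, -4.12902367e+01, -2.60138798e+01, -1.52880580e-04,
        3.06128670e-03,  5.00965336e-05]), 'tool_pos': array([0.14587926, 0.50409048, 0.23878747]), 'ee_rot': array([[-9.60553352e-01,  2.78095122e-01, -6.00552748e-04],
       [ 2.78095620e-01,  9.60552837e-01, -1.03632009e-03],
       [ 2.88667085e-04, -1.16245182e-03, -9.99999283e-01]]), 'ft_force': array([-0.00085086, -0.26193348, -0.26312978]), 'moment': array([ 0.00976104, -0.01137257, -0.04308741]), 'grasp_force': 0.0, 'opening': 1.002268974614653} 0.008
```

View pics/scene0.png

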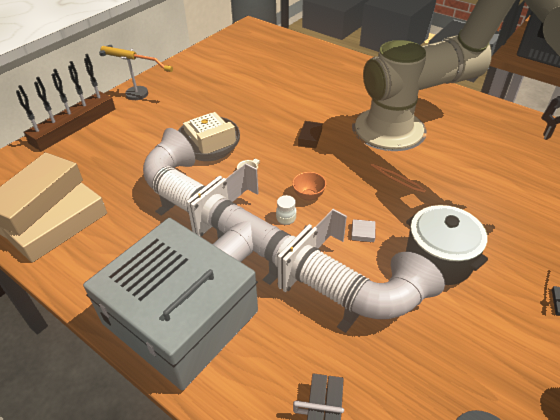

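View pics/top0.png

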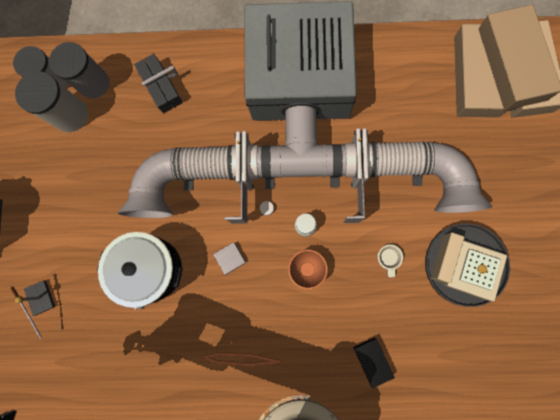

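The hearth is on the right (top view about (468,265)), before the right mouth. The pot is on the left at (137,268). The lips are near (237,219) on the left gate and (355,219) on the right. So the right gate opens and the left one shuts.

Run:
```python
import cv2
a=cv2.imread("pics/top0.png")[115:285,210:410]
cv2.imwrite("pics/c1.png",cv2.resize(a,None,fx=3.5,fy=3.5,interpolation=cv2.INTER_CUBIC))
b=cv2.imread("pics/scene0.png")[150:300,180:380]
cv2.imwrite("pics/c2.png",cv2.resize(b,None,fx=4,fy=4,interpolation=cv2.INTER_CUBIC))
```

```text
(no output)
```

View pics/c1.png

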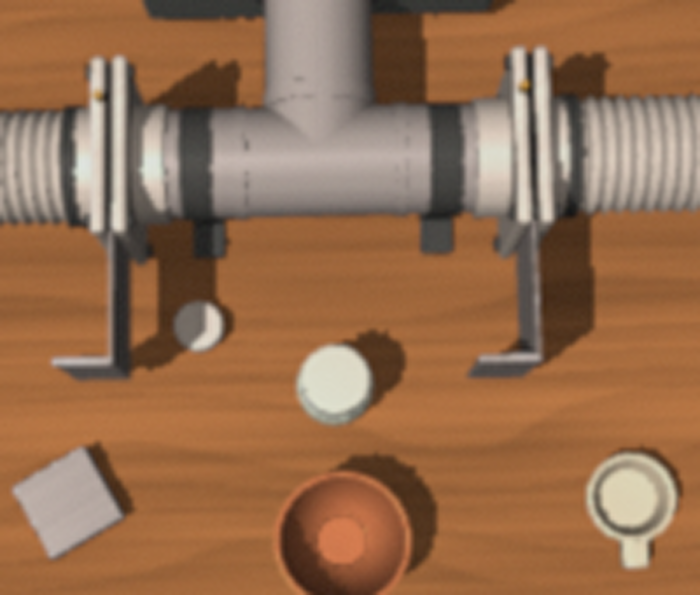

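View pics/c2.png

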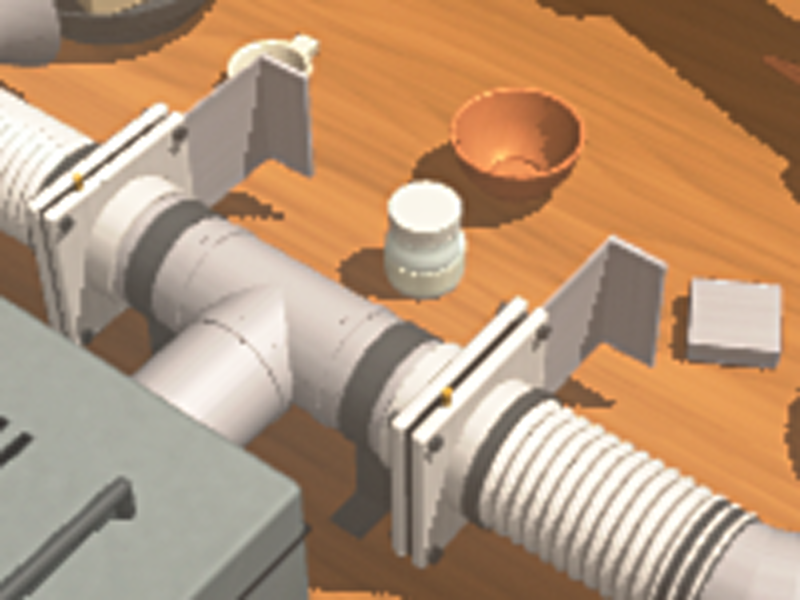

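The crops show each lip's top edge. In c1 the left one runs (53,362)–(127,360) and the right one (480,357)–(541,355). In c2 the left one runs (613,238)–(664,265) and the right one (262,58)–(308,75). The jar sits between the gates and the bowl is below it.

```bash
cat > h.py <<'E'
import numpy as np
from plant import ctrl
def ray(n,u,v):
    c=ctrl.calibration(n); d=np.linalg.inv(c["mtx"])@[u,v,1]
    return c["position"],c["rotation"]@d
def plane(n,u,v,z):
    p,d=ray(n,u,v); return p+d*(z-p[2])/d[2]
def tri(a,b):
    p,d=ray("top",*a);q,e=ray("scene",*b)
    s=np.linalg.lstsq(np.c_[d,-e],q-p,rcond=None)[0]
    A=p+d*s[0];B=q+e*s[1]; return (A+B)/2,np.linalg.norm(A-B)
T=lambda x,y:(210+(x+.5)/3.5-.5,115+(y+.5)/3.5-.5)
S=lambda x,y:(180+(x+.5)/4-.5,150+(y+.5)/4-.5)
E
python3 - <<'E'
from h import *
np.set_printoptions(precision=4,suppress=True)
for k,t,s in (("Lfree",(53,362),(664,265)),("Ljun",(127,360),(613,238)),("Rfree",(480,357),(308,75)),("Rjun",(541,355),(262,58))):
    print(k,plane("top",*T(*t),.131),plane("scene",*S(*s),.131),*tri(T(*t),S(*s)))
for k,t in (("Lhous",[(92,58),(126,58),(92,232),(126,230)]),("Rhous",[(513,47),(548,47),(517,221),(553,220)])):
    for q in t: print(k,plane("top",*T(*q),.145))
for k,t,z in (("jar",(335,377),.065),("tin",(199,325),.018),("bowl",(343,535),.05),("cruc",(632,495),.022),("block",(70,500),.019),("handle",(635,565),.02)):
    print(k,plane("top",*T(*t),z))
for k,u,v in (("pot",137,268),("hearth",468,265)): print(k,plane("top",u,v,.1))
E
```

```text
Lfree [0.5464 0.1611 0.131 ] [0.5477 0.1603 0.131 ] [0.5468 0.1606 0.1304] 0.0013656675423716778
Ljun [0.5464 0.1123 0.131 ] [0.5468 0.1238 0.131 ] [0.5447 0.1171 0.1255] 0.009583992482074066
Rfree [ 0.5423 -0.1184  0.131 ] [ 0.5396 -0.1189  0.131 ] [ 0.5417 -0.1177  0.1332] 0.001032039761215634
Rjun [ 0.5426 -0.1579  0.131 ] [ 0.5444 -0.1545  0.131 ] [ 0.5424 -0.1575  0.1284] 0.0018570738159355991
Lhous [0.7483 0.1325 0.145 ]
Lhous [0.7476 0.1097 0.145 ]
Lhous [0.6297 0.1329 0.145 ]
Lhous [0.6304 0.1105 0.145 ]
Rhous [ 0.7466 -0.1472  0.145 ]
Rhous [ 0.7459 -0.1702  0.145 ]
Rhous [ 0.629  -0.1446  0.145 ]
Rhous [ 0.6289 -0.1678  0.145 ]
jar [ 0.5396 -0.024   0.065 ]
tin [0.5862 0.0744 0.018 ]
bowl [ 0.4307 -0.0267  0.05  ]
cruc [ 0.4547 -0.2332  0.022 ]
block [0.4606 0.1694 0.019 ]
handle [ 0.4055 -0.233   0.02  ]
pot [0.4378 0.3738 0.1   ]
hearth [ 0.4274 -0.3935  0.1   ]
```

Call:
arm_command(commands="0 0.688 -0.734 0 0 0 0.09;0 0.688 -0.734 0 0 0 0.09;0 0.688 -0.734 0 0 0 0.09;0 0.688 -0.734 0 0 0 0.09;0 0.688 -0.734 0 0 0 0.09;0 0.688 -0.734 0 0 0 0.09;0 0.688 -0.734 0 0 0 0.09;0 0.688 -0.734 0 0 0 0.09", grip_force=20)

```text
clock: 1.1
tool_pos: [0.4844, 0.1427, 0.2391]
ee_rot: [[-1.0, -0.001, -0.0], [-0.001, 1.0, 0.0], [0.0, 0.0, -1.0]]
ft_force: [0.9, 1.3, -0.4]
opening: -0.0
grasp_force: 0.0
```

Call:
arm_command(commands="0 0 0 -0.26 0 0 0;0 0 0 -0.26 0 0 0;0 0 0 -0.26 0 0 0;0 0 0 -0.26 0 0 0")

```text
clock: 1.6
tool_pos: [0.4842, 0.1446, 0.1111]
ee_rot: [[-1.0, -0.001, 0.002], [-0.001, 1.0, 0.0], [-0.002, 0.0, -1.0]]
ft_force: [0.4, 0.1, 0.4]
opening: -0.0
grasp_force: 0.0
```

Run:
```python
from plant import ctrl
import cv2
s=ctrl.state();print(s["tool_pos"],s["ft_force"],ctrl.tip_reach)
a=cv2.cvtColor(ctrl.read_camera("scene"),cv2.COLOR_RGB2BGR)
cv2.imwrite("pics/s1.png",cv2.resize(a[130:310,180:420],None,fx=3,fy=3,interpolation=cv2.INTER_CUBIC))
```

```text
[0.48424504 0.14464988 0.1110654 ] [0.35019939 0.06805851 0.35609399] 0.008
```

View pics/s1.png

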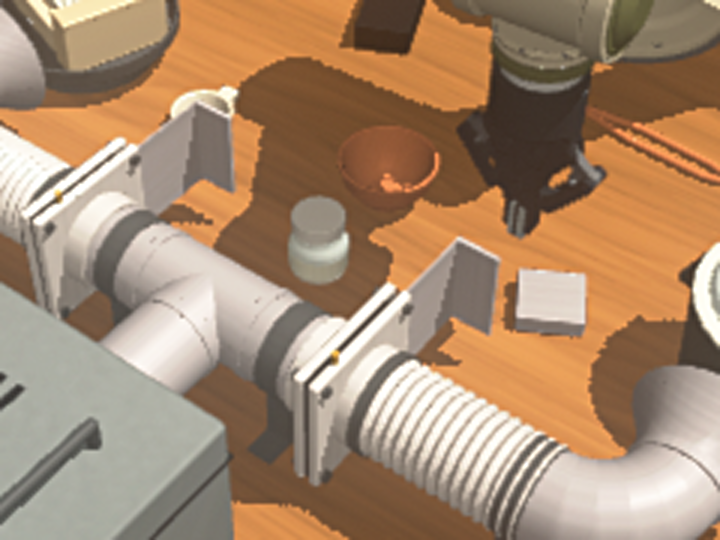

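The closed fingertips stand at c. (518,230), in front of the left lip at (475,270). The path along +x is clear and nothing has moved. Next I push gently.

Call:
arm_command(commands="0 0.03 -0.012 -0.006 0 0 0;0 0.07 -0.012 -0.006 0 0 0;0 0.09 -0.012 -0.006 0 0 0;0 0.11 -0.012 -0.006 0 0 0;0 0.13 -0.012 -0.006 0 0 0;0 0.15 -0.012 -0.006 0 0 0;0 0.15 -0.012 -0.006 0 0 0")

```text
clock: 2.52
tool_pos: [0.5588, 0.1384, 0.1063]
ee_rot: [[-1.0, -0.001, 0.001], [-0.001, 1.0, 0.0], [-0.001, 0.0, -1.0]]
ft_force: [-0.2, -0.7, -0.7]
opening: 0.002
grasp_force: 0.0
```

Call:
arm_command(commands="0 0.01 0 0 0 0 0;0 0.02 0 0 0 0 0;0 0.03 0 0 0 0 0")

```text
clock: 2.9
tool_pos: [0.5734, 0.1384, 0.1063]
ee_rot: [[-1.0, -0.001, -0.001], [-0.001, 1.0, -0.0], [0.001, -0.0, -1.0]]
ft_force: [-5.0, -1.2, 2.0]
opening: -0.003
grasp_force: 2.2
```

Run:
```python
from plant import ctrl
import cv2
s=ctrl.state();print(s["tool_pos"],s["ft_force"])
a=cv2.cvtColor(ctrl.read_camera("scene"),cv2.COLOR_RGB2BGR)
cv2.imwrite("pics/s2.png",cv2.resize(a[150:300,220:400],None,fx=4,fy=4,interpolation=cv2.INTER_CUBIC))
```

```text
[0.57339773 0.1384445  0.10627532] [-4.97253593 -1.15370926  2.00522661]
```

View pics/s2.png

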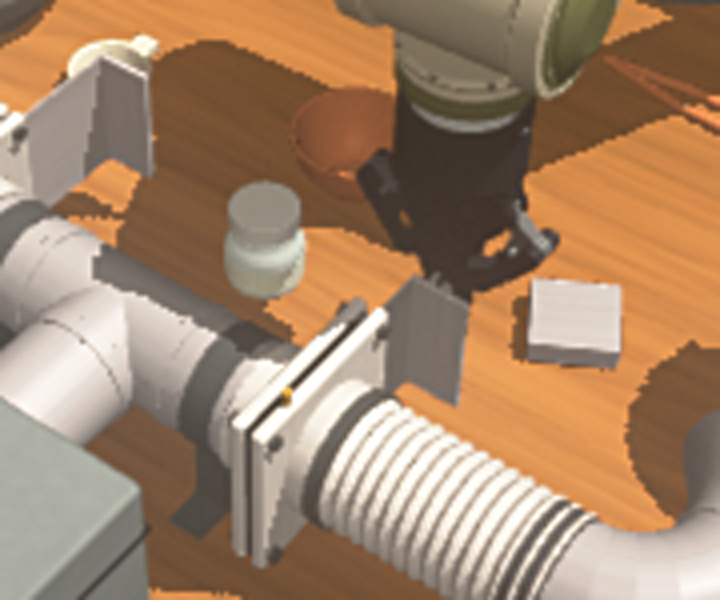

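The finger presses on the lip, whose free top corner is now at (468,300). The jar and block have not moved. I'll measure how much opening is left.

Run:
```python
from h import *
for q in((468,300),(418,275)): print(plane("scene",220+(q[0]+.5)/4-.5,150+(q[1]+.5)/4-.5,.131))
print(plane("scene",220+(385+.5)/4-.5,150+(312+.5)/4-.5,.145))
```

```text
[0.58442342 0.15853583 0.131     ]
[0.58504639 0.12402486 0.131     ]
[0.63222928 0.13198978 0.145     ]
```

Call:
arm_command(commands="0 0.006 0 0 0 0 0")

```text
clock: 3.08
tool_pos: [0.5764, 0.1384, 0.1063]
ee_rot: [[-1.0, -0.001, -0.0], [-0.001, 1.0, -0.0], [0.0, -0.0, -1.0]]
ft_force: [-4.3, -1.0, 2.0]
opening: -0.002
grasp_force: 2.1
```

Call:
arm_command(commands="0 0.004 0 0 0 0 0")

```text
clock: 3.2
tool_pos: [0.5784, 0.1384, 0.1063]
ee_rot: [[-1.0, -0.001, -0.0], [-0.001, 1.0, -0.0], [0.0, -0.0, -1.0]]
ft_force: [-4.1, -1.9, 1.7]
opening: 0.0
grasp_force: 2.1
```

Still only friction, so I continue in small steps until the force rises.

Call:
arm_command(commands="0 0.003 0 0 0 0 0")

```text
clock: 3.32
tool_pos: [0.5785, 0.1384, 0.1062]
ee_rot: [[-1.0, -0.001, -0.004], [-0.001, 1.0, -0.0], [0.004, -0.0, -1.0]]
ft_force: [-17.3, -2.8, 9.3]
opening: 0.0
grasp_force: 8.8
```

Call:
arm_command(commands="0 0.003 0 0 0 0 0")

```text
clock: 3.45
tool_pos: [0.5785, 0.1385, 0.1062]
ee_rot: [[-1.0, -0.001, -0.008], [-0.001, 1.0, -0.001], [0.008, -0.001, -1.0]]
ft_force: [-26.4, -3.7, 15.0]
opening: 0.0
grasp_force: 13.5
```

The left gate is on its stop. I back off, lift, and cross over to the right gate.

Call:
arm_command(commands="0 -0.08 0 0 0 0 0;0 -0.1 0 0.1 0 0 0;0 -0.08 0 0.16 0 0 0;0 -0.05 -0.12 0.16 0 0 0;0 -0.012 -0.24 0.16 0 0 0;0 -0.012 -0.36 0.16 0 0 0;0 -0.012 -0.48 0.16 0 0 0;0 -0.012 -0.545 0.16 0 0 0")

```text
clock: 4.45
tool_pos: [0.5757, -0.1371, 0.1865]
ee_rot: [[-1.0, 0.001, 0.002], [0.001, 1.0, -0.001], [-0.002, -0.001, -1.0]]
ft_force: [0.9, 0.1, -0.0]
opening: 0.001
grasp_force: 0.0
```

Call:
arm_command(commands="0 0 0 0 0 0 0;0 0 0 -0.06 0 0 0;0 0 0 -0.12 0 0 0;0 0 0 -0.156 0 0 0;0 0 0 -0.156 0 0 0")

```text
clock: 5.08
tool_pos: [0.5752, -0.1329, 0.1074]
ee_rot: [[-1.0, -0.002, -0.001], [-0.002, 1.0, 0.001], [0.001, 0.001, -1.0]]
ft_force: [-0.6, 0.7, 0.6]
opening: 0.0
grasp_force: 0.0
```

Run:
```python
from plant import ctrl
import cv2
s=ctrl.state();print(s["tool_pos"],s["ft_force"])
a=cv2.cvtColor(ctrl.read_camera("scene"),cv2.COLOR_RGB2BGR)
cv2.imwrite("pics/s3.png",cv2.resize(a[130:300,170:390],None,fx=3.5,fy=3.5,interpolation=cv2.INTER_CUBIC))
```

```text
[ 0.57519478 -0.13293772  0.10739712] [-0.64411645  0.65238187  0.5712878 ]
```

View pics/s3.png

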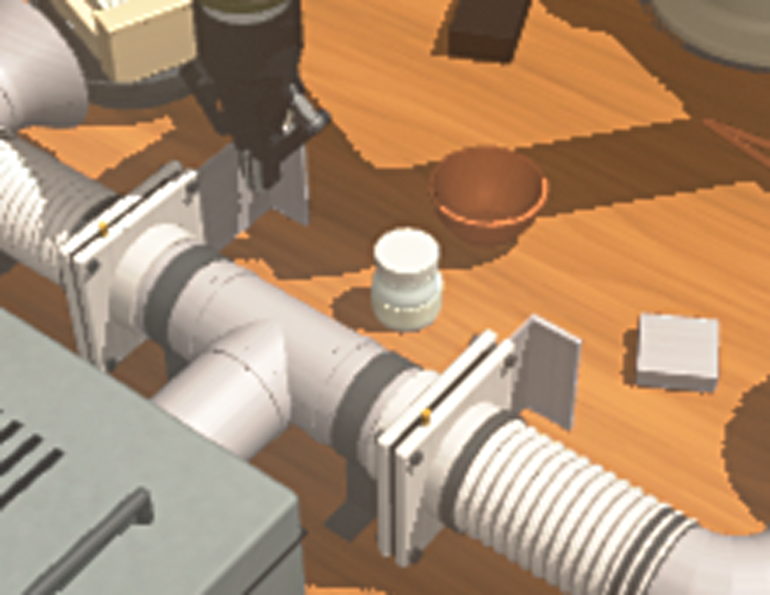

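The fingertip at (268,180) is in the gap behind the right lip, beside the blade. The left gate is home. Next I draw the right blade out.

Call:
arm_command(commands="0 -0.02 0 0 0 0 0;0 -0.034 0 0 0 0 0;0 -0.046 0 0 0 0 0;0 -0.058 0 0 0 0 0;0 -0.07 0 0 0 0 0;0 -0.08 0 0 0 0 0;0 -0.086 0 0 0 0 0")

```text
clock: 6.0
tool_pos: [0.5323, -0.1341, 0.1086]
ee_rot: [[-1.0, -0.001, 0.001], [-0.001, 1.0, -0.0], [-0.001, -0.0, -1.0]]
ft_force: [4.9, 1.9, 2.1]
opening: 0.002
grasp_force: 2.1
```

Call:
arm_command(commands="0 -0.004 0 0 0 0 0")

```text
clock: 6.12
tool_pos: [0.5303, -0.1342, 0.1084]
ee_rot: [[-1.0, -0.001, 0.0], [-0.001, 1.0, -0.0], [-0.0, -0.0, -1.0]]
ft_force: [3.4, 0.6, 2.8]
opening: 0.002
grasp_force: 2.1
```

Call:
arm_command(commands="0 -0.004 0 0 0 0 0")

```text
clock: 6.25
tool_pos: [0.5283, -0.1342, 0.1084]
ee_rot: [[-1.0, -0.001, 0.0], [-0.001, 1.0, -0.0], [-0.0, -0.0, -1.0]]
ft_force: [4.4, 1.2, 1.8]
opening: 0.0
grasp_force: 2.1
```

Call:
arm_command(commands="0 -0.004 0 0 0 0 0")

```text
clock: 6.38
tool_pos: [0.5263, -0.1341, 0.1083]
ee_rot: [[-1.0, -0.001, 0.0], [-0.001, 1.0, -0.0], [-0.0, -0.0, -1.0]]
ft_force: [3.9, 0.5, 3.1]
opening: 0.001
grasp_force: 2.1
```

Call:
arm_command(commands="0 -0.003 0 0 0 0 0")

```text
clock: 6.5
tool_pos: [0.5247, -0.1341, 0.1083]
ee_rot: [[-1.0, -0.001, 0.0], [-0.001, 1.0, -0.0], [-0.0, -0.0, -1.0]]
ft_force: [4.4, 1.5, 2.0]
opening: 0.004
grasp_force: 2.1
```

Call:
arm_command(commands="0 -0.003 0 0 0 0 0")

```text
clock: 6.62
tool_pos: [0.5232, -0.1341, 0.1083]
ee_rot: [[-1.0, -0.001, 0.0], [-0.001, 1.0, -0.0], [-0.0, -0.0, -1.0]]
ft_force: [5.0, -0.3, 3.7]
opening: -0.001
grasp_force: 2.1
```

Call:
arm_command(commands="0 -0.002 0 0 0 0 0")

```text
clock: 6.75
tool_pos: [0.523, -0.1341, 0.1084]
ee_rot: [[-1.0, -0.001, 0.002], [-0.001, 1.0, -0.0], [-0.002, -0.0, -1.0]]
ft_force: [10.8, 0.1, -0.4]
opening: 0.001
grasp_force: 5.7
```

The force has risen, so this is the stop at x = 0.523. I back off inside the gap, then lift clear.

Call:
arm_command(commands="0 0.03 0 0 0 0 0;0 0.05 0 0 0 0 0;0 0.05 0 0.1 0 0 0;0 0.05 0 0.2 0 0 0;0 0.05 0 0.25 0 0 0;0 0.05 0 0.25 0 0 0")

```text
clock: 7.5
tool_pos: [0.5475, -0.1342, 0.2343]
ee_rot: [[-1.0, -0.001, 0.001], [-0.001, 1.0, -0.001], [-0.001, -0.001, -1.0]]
ft_force: [0.6, -0.7, -0.3]
opening: 0.001
grasp_force: 0.0
```

Call:
arm_command(commands="0 -0.12 0.1 0.1 0 0 0;0 -0.24 0.2 0.1 0 0 0;0 -0.3 0.25 0.1 0 0 0;0 -0.3 0.25 0.1 0 0 0")

```text
clock: 8.0
tool_pos: [0.3949, -0.0074, 0.2823]
ee_rot: [[-1.0, -0.002, -0.002], [-0.002, 1.0, 0.001], [0.002, 0.001, -1.0]]
ft_force: [-0.1, -0.4, 0.4]
opening: -0.0
grasp_force: 0.0
```

Run:
```python
from plant import ctrl
import cv2
s=ctrl.state();print(s["tool_pos"],s["ft_force"])
a=cv2.cvtColor(ctrl.read_camera("scene"),cv2.COLOR_RGB2BGR)
cv2.imwrite("pics/s4.png",cv2.resize(a[130:300,170:390],None,fx=3.5,fy=3.5,interpolation=cv2.INTER_CUBIC))
```

```text
[ 0.39494591 -0.00740753  0.28226145] [-0.0773746  -0.40669009  0.3679308 ]
```

View pics/s4.png

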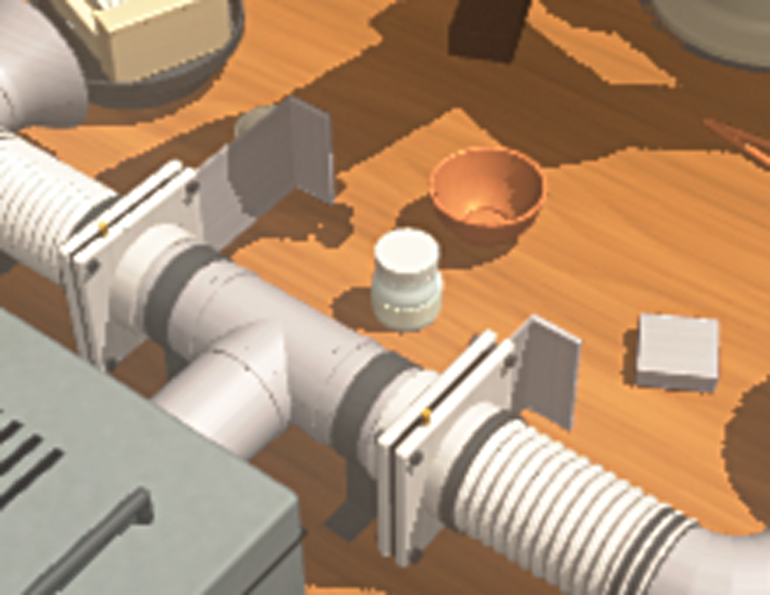

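The right blade is fully drawn out, with its lip at (310,105). The left blade is home, and the jar, bowl and block stand where they were.

```bash
python3 -c "
from plant import ctrl
print(ctrl.sign_off())"
```

```text
the job is handed in; nothing more can be done
None
```

The hearth's (right) gate is drawn out to its stop and the pickle pot's (left) gate is pushed fully shut. The jar, bowl and block were where they stood in the last picture (the tin and crucible were hidden there), and the job is handed in; no verdict came back.

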